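# Close the draught shield and tare the balance

## Task

A cup stands on the pan of the laboratory balance, but its glass draught shield has been left open. Pushing with the fingertips, gently slide the top pane and both side doors fully shut (towards the front of the balance, where the keys are), then press the long tare key on the front panel right down and let it go. Do not press the two round keys, do not grip or lift anything, and leave the cup, the flask, the jar and the test-tube rack where they stand.

Things in the scene. Friction and masses are not known exactly. Their poses are not given: they have to be found in the camera images.
- balance: White laboratory balance, 330 mm deep (x), 210 mm wide (y), fixed. Origin: centre of its underside; x points from its front to its rear, y to its left as seen from the front. Its front, with the keys, faces the robot, turned by up to 0.25 rad. Front part: key panel with a display, x -165 to -55 mm, 50 mm high at the front edge, 65 mm at its rear (8 degrees).
- chamber (a point): centre of the chamber's roof, 240 mm above the table: clear weighing chamber, 150 mm along x, 210 mm along y of the balance, with a fixed front pane. Behind it an opaque housing, 70 mm deep and 232 mm high. Both side doors and the top pane slide along the balance's x: rearwards to open, forwards (to the keys) to shut.
- pan (a point): centre of the top of the steel pan, 90 mm across, 89 mm above the table, inside the chamber.
- left_door (a joint): opening of the left (+y) clear side door in m: 0 fully shut against its stop, 0.12 fully open (slid to the rear, +x of the balance). It runs with about 1.5 N of friction and stays where it is left.
- right_door (a joint): opening of the right (-y) clear side door in m, likewise.
- top_pane (a joint): opening of the clear top pane in m, likewise; the pane's upper face is 244 mm above the table.
- left_door_tab (a point): centre of the grey finger tab on the front edge of the left door, moving with the door. The tab stands out sideways (along y): y 104 to 134 mm, 10 mm thick along x, 60 mm tall, its top edge 238 mm above the table. Behind it (+x) is free space beside the pane. Push its rear face forwards (-x of the balance) to shut.
- right_door_tab (a point): centre of the like tab on the right door: y -134 to -104 mm, moving with the door.
- top_pane_tab (a point): centre of the grey upright finger tab near the front edge of the top pane, moving with the pane: 70 mm wide along y, 10 mm thick along x, 20 mm tall, its top 264 mm above the table. Push its rear face forwards (-x of the balance) to shut.
- tare_key_top (a point): centre of the top face of the tare key: the long grey bar in the middle of the panel, in front of the display, 18 mm deep (x) and 60 mm wide (y), 7 mm proud of the panel. Its top slopes with the panel by 8 degrees (rear higher).
- tare_key (a joint): how far the tare key is pressed, m: 0 up, 0.004 fully down; sprung, about 4 N to press fully.
- power_key_top (a point): top centre of the round power key, 16 mm across, 75 mm to the left (+y) of the tare key. Not to be pressed.
- power_key (a joint): how far the power key is pressed, m (0.004 fully down, about 4 N).
- mode_key_top (a point): top centre of the round mode key, 16 mm across, 75 mm to the right (-y) of the tare key. Not to be pressed.
- mode_key (a joint): how far the mode key is pressed, m (0.004 fully down, about 4 N).
- cup: white plastic cup, 60 mm across the rim, 65 mm tall, open, standing on the pan inside the chamber; origin: centre of its underside.
- flask: conical glass flask, 82 mm across the base, 125 mm tall, standing on the table to the left of the balance; origin: centre of its underside.
- jar: clear jar with a black lid, 72 mm across, 95 mm tall, standing on the table to the right of the chamber; origin: centre of its underside.
- rack: white test-tube rack, 56 x 130 mm, 70 mm tall, with clear tubes up to 104 mm, standing on the table to the right of the key panel; origin: centre of its underside.
Mind the look-alikes: they are no part of the job. What is shaped like the cup but red is not meant.

How it is judged:
On the way, in this order (a step that is already met when the one before it is completed fails the run):
1. the top pane and both side doors are fully shut (value of joint each of left_door, right_door, top_pane below 0.004 m), for 0.2 s.
2. with the shield shut, the tare key is pressed right down (all of step 1 and value of joint tare_key above 0.003 m), for 0.05 s.
At the end, for the whole second after the job is handed in: The top pane and both side doors are shut to within 4 mm, the tare key was pressed at least 3 mm after that and is up again, the round keys are up, the cup stands on the pan within 10 mm and the flask, jar and rack within 15 mm of where they were (all of step 1 and value of joint each of tare_key, power_key, mode_key below 0.001 m and distance of cup from where it was at the start of the episode below 0.01 m and angle between cup's own z axis and vertical below 0.1 rad and distance of each of flask, jar, rack from where it was at the start of the episode below 0.015 m); the robot touches nothing.
It fails at once if the cup is moved, lifted or tipped (distance of cup from where it was at the start of the episode above 0.01 m or angle between cup's own z axis and vertical above 0.2 rad).
It fails at once if the flask, jar or rack is moved, lifted or knocked over (distance of any of flask, jar, rack from where it was at the start of the episode above 0.015 m or angle between any of flask, jar, rack's own z axis and vertical above 0.2 rad).
It fails at once if a round key is pressed (value of joint any of power_key, mode_key above 0.002 m).
It fails at once if a door or the top pane is slammed (faster than 0.4 m/s) (velocity of joint any of left_door, right_door, top_pane below -0.4 m/s).
It fails at once if the balance is pushed or pressed harder than 50 N (contact force between any of the fingers, the arm and balance above 50 N).
It also fails if it takes over 54 s, if anything falls off the work surface, if the arm or the gripper's body presses on something with over 40 N, if the wrist force passes 120 N, or if a joint passes its speed limit or range.

## Robot

A 6-joint arm with a two-finger parallel gripper is mounted at the origin on the work surface. World frame = base frame: x ahead of the robot, y to its left, z up, the work surface at z = 0. Lengths are in m, angles in rad, forces in N, time in s.
With the tool pointing down it reaches from about 0.325 to 0.9 m from the base axis. Payload 6.1 kg.
Tool frame: the origin (TCP) lies at the very end of the fingers, on their centre line; the grasp point (between the pads) lies 19 mm behind it; z points along the fingers, x is the direction in which the jaws open and shut, and the axes are right-handed (so a half turn about z gives the same grasp; the last joint's range is limited). The gripper opens to 85 mm and grips with 20 to 120 N. Pads are 22 mm wide; open, the fingers measure 114 mm over their backs; the gripper's body (76 mm by 85 mm) begins 54 mm behind the grasp point. The pads swing forward as they close: fully open they stand 13 mm farther back than shut.
Start: joints at [-1.461, 0.22, 1.526, -0, 1.395, -0.126], TCP at [0.146, -0.608, 0.231] pointing down, gripper open.
Joint ranges: [-2.98, 2.98], [-0.91, 2.08], [0.09, 2.57], [-1.24, 4.39], [0.2, 2.65], [-2.68, 2.68]. Speed limits (rad/s): [2.57, 2.57, 3.01, 3.14, 3.14, 3.14].

## Interface

Orientations are given as a rotation vector (axis times angle).
In Python, from workcell import env, imaging gives the robot as it stands. The module is installed in compiled form; this text tells all that it offers.
- The arm moves only by the tool send_rows, never from a script. Its arguments are lists of equal length, an entry for each row: "slide": the shift along the tool's x, y, z in mm, a list of three; "turn": the turn about the tool's z in rad; "grip": the closure, from -1 (fully open) to 1 (shut), so that 0 is half open. A call has 1 to 20 rows; each row is the pose to reach, as a shift and turn from the pose measured when the call began, along the tool's axes at that moment; what a row does not reach only later rows make up. A row lasts 1/12 s, in which the tool goes at most 41.7 mm and 7.16 degrees, less where a joint would pass 70% of its speed; a pose out of reach is approached as far as the arm can. A call with a gripper value outside its range is refused whole. The fingers move at their own pace and stop on an object; "newtons" is the grip in N (left out, the last holds). Time passes only in rows, so rows that repeat a pose let the fingers close. It gives the time, the measured TCP pose, the force and the opening at its end, in the units of the state.
- env.sense(): the state, without advancing time (a new reading comes with each control period).
- imaging.get_image(name): name is "side" or "top"; returns a dict with "img" (384x512x3 uint8, red, green, blue), "range_z" (384x512 float32, m along the optical axis (not along the pixel's ray), 0 where there is no reading), "fx", "fy", "cx", "cy" (pixels), "R" (3x3) and "t" (3): a world point X has camera coordinates R X + t. Camera axes: x right, y down, z forward; pixel columns grow to the right and rows downward; lengths in m; the calibration is good to about 2 mm. A picture is of the moment at which its call begins.
- env.finish_job(): hands the job in, once; it reports no verdict.
The state is a dict: "time": time; "qpos": joint angles; "dq": joint speeds; "effort": joint torques, N m; "ee_pos": TCP position; "tool_rot": TCP orientation; "ft_force": force on the tool from outside, world axes, zero at the start; "moment": the same for the moment, N m; "gripper_width": finger opening in m.
Only numpy, scipy, OpenCV 4.12 (cv2) and the standard library are available. Lean on these libraries where they do the work, as an engineer would, in place of code of your own. Each camera call takes 0.05 s, during which the arm holds its last target.

## Working session

There is one attempt and no reset: what is moved stays moved. The work goes in short steps, Python scripts to look and compute and a tool call to move; the robot and the scene stay as the last step left them, time stands still between calls to the robot, and variables do not carry over. Pictures are saved under pics/ and viewed, and the job is handed in when it is done.

Besides the shell and the picture viewer there is one more tool, called as name(argument=value, ...), one argument or row to a line, values as JSON. send_rows: Moves the arm, as the interface text tells. Its arguments: {"type":"object","properties":{"slide":{"type":"array"},"turn":{"type":"array"},"grip":{"type":"array"},"newtons":{"type":"number"}},"required":["slide","turn","grip"]}

```bash
mkdir -p pics; python3 - <<'E'
from workcell import env, imaging
import cv2,numpy as np
print(env.sense())
for n in("side","top"):
    d=imaging.get_image(n)
    cv2.imwrite(f"pics/{n}0.png",cv2.resize(d["img"][:,:,::-1],(800,600),interpolation=cv2.INTER_CUBIC))
    np.savez(f"/tmp/{n}0.npz",**d)
    print(n,d["fx"],d["fy"],d["cx"],d["cy"],d["R"],d["t"], -d["R"].T@d["t"])
E
```

```text
{'time': 0.0, 'qpos': array([-1.46109426e+00,  2.21217958e-01,  1.52761703e+00, -2.37273725e-05,
        1.39466133e+00, -1.26100008e-01]), 'dq': array([ 0.00012805,  0.00120599, -0.00034755,  0.00121325, -0.0001433 ,
        0.00201473]), 'effort': array([ 8.78167411e-04, -4.96896529e+01, -3.89391947e+01,  1.24394905e-04,
        1.12094780e-02, -1.18423014e-05]), 'ee_pos': array([ 0.14593732, -0.60711126,  0.23020115]), 'tool_rot': array([-2.46627404e+00,  1.94388019e+00,  2.12227189e-03]), 'ft_force': array([0.65145676, 0.0794333 , 0.20341633]), 'moment': array([-0.0182791 ,  0.01482258,  0.02700081]), 'gripper_width': 0.08557755858600086}
side 358.90639061013 358.90639061013 255.522934298658 195.2949504576202 [[ 0.17580267  0.98442363  0.00188234]
 [ 0.92541981 -0.16461286 -0.3413221 ]
 [-0.33569569  0.06174729 -0.93994451]] [-0.15804412 -0.44275866  1.41492129] [ 0.91250519 -0.00466896  1.17912167]
top 419.6402486614383 419.6402486614383 247.25853284925304 195.8218270725474 [[ 0.00340061 -0.99985981  0.01639522]
 [-0.99054481 -0.00561661 -0.13707452]
 [ 0.13714739 -0.01577406 -0.99042505]] [0.04369137 0.55540443 1.12817403] [0.39527828 0.06460062 1.19278728]
```

View pics/side0.png

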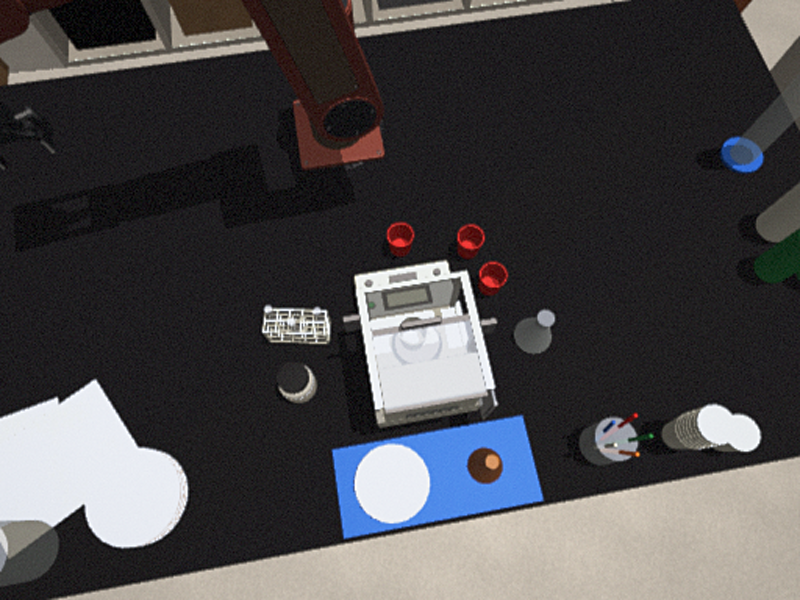

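View pics/top0.png

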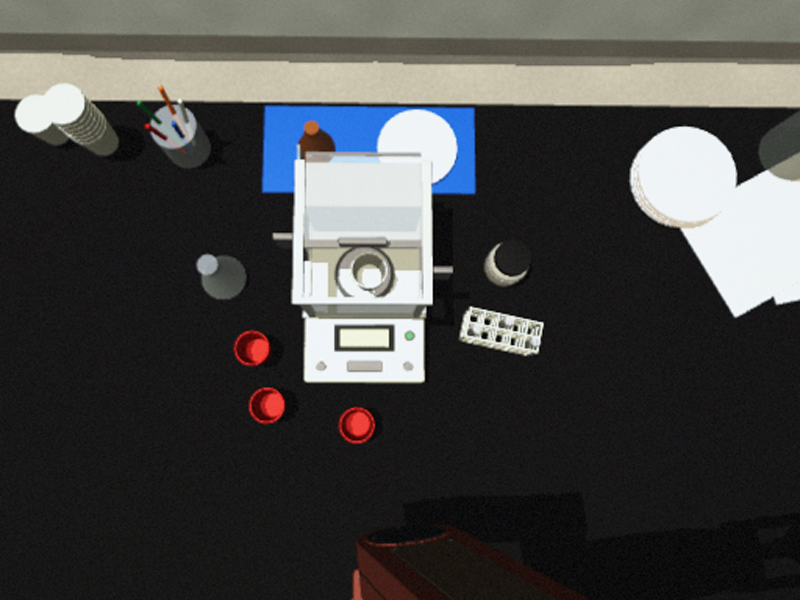

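```bash
cat > h.py <<'E'
import numpy as np,cv2
def load(n): return dict(np.load(f"/tmp/{n}.npz"))
def px2w(d,u,v,z=None):
    r=np.array([(u-d["cx"])/d["fx"],(v-d["cy"])/d["fy"],1.0])
    c=-d["R"].T@d["t"]; w=d["R"].T@r
    if z is None:
        return c+w*d["range_z"][int(round(v)),int(round(u))]
    return c+w*((z-c[2])/w[2])
def proj(d,X):
    p=d["R"]@np.asarray(X)+d["t"]; return np.array([p[0]/p[2]*d["fx"]+d["cx"],p[1]/p[2]*d["fy"]+d["cy"]])
E
python3 - <<'E'
from h import *
d=load("top0")
im=d["img"][80:256,165:335,::-1]
cv2.imwrite("pics/topc.png",cv2.resize(im,None,fx=3.4,fy=3.4,interpolation=cv2.INTER_CUBIC))
d=load("side0")
im=d["img"][160:280,210:330,::-1]
cv2.imwrite("pics/sidec.png",cv2.resize(im,None,fx=5,fy=5,interpolation=cv2.INTER_CUBIC))
E
```

```text
(no output)
```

View pics/topc.png

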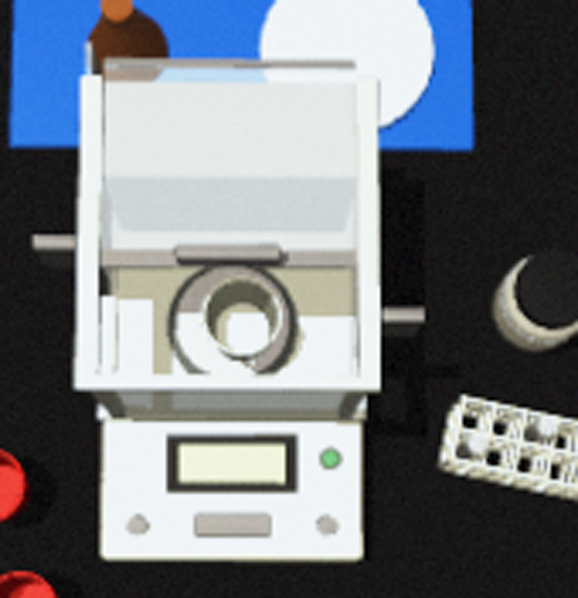

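View pics/sidec.png

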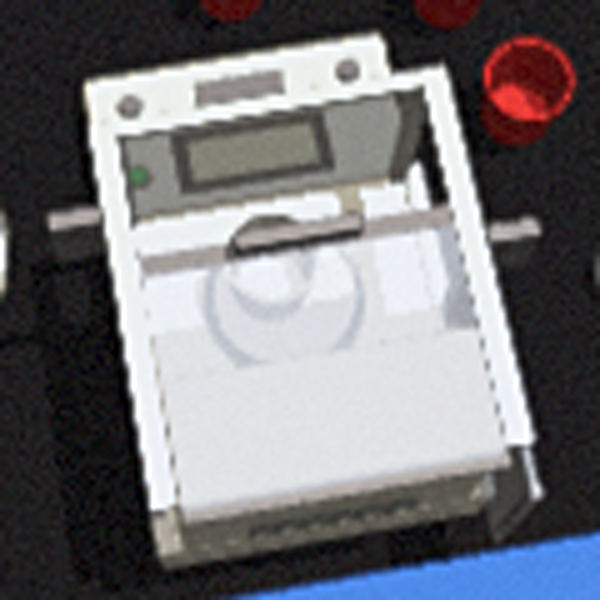

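```bash
cat > fit.py <<'E'
from h import *
from scipy.optimize import least_squares
T=load("top0");S=load("side0")
t=lambda u,v:(u/3.4+165-.35,v/3.4+80-.35)
s=lambda u,v:(u/5+210-.4,v/5+160-.4)
obs=[(T,t(100,559),(-.165,.105,.05)),(T,t(363,559),(-.165,-.105,.05)),
(T,t(75,389),(-.055,.105,.24)),(T,t(381,389),(-.055,-.105,.24)),
(S,s(83,82),(-.165,-.105,.05)),(S,s(381,33),(-.165,.105,.05)),(S,s(445,64),(-.055,.105,.24))]
def W(p,X):
    c,si=np.cos(p[2]),np.sin(p[2]); return np.array([p[0]+c*X[0]-si*X[1],p[1]+si*X[0]+c*X[1],X[2]])
def inv(p,X):
    c,si=np.cos(p[2]),np.sin(p[2]); dx,dy=X[0]-p[0],X[1]-p[1]; return np.array([c*dx+si*dy,-si*dx+c*dy,X[2]])
f=lambda p:np.concatenate([proj(d,W(p,X))-np.array(u) for d,u,X in obs])
r=least_squares(f,[.5,.05,0]); P=r.x
if __name__=="__main__":
    print(P,f(P).reshape(-1,2).round(2))
    for n,d,u,z in [("power",T,t(138,524),.0625),("tare",T,t(233,524),.0625),("mode",T,t(327,524),.0625),
     ("tareS",S,s(240,88),.0625),("powerS",S,s(348,71),.0625),("modeS",S,s(130,106),.0625),
     ("ltab T top outer front",T,t(33,247),.238),("ltab rear outer",T,t(33,236),.238),("rtab front outer",T,t(424,320),.238),("rtab rear",T,t(424,308),.238),
     ("toptab front L",T,t(178,262),.254),("toptab rear L",T,t(178,246),.264),("toptab rear R",T,t(280,246),.264),
     ("toptab S rearL",S,s(360,232),.264),
     ("rtab S",S,s(50,212),.238),("ltab S",S,s(538,220),.238)]:
        w=px2w(d,*u,z); print(n,w.round(4),inv(P,w).round(4), px2w(d,*u).round(3), inv(P,px2w(d,*u)).round(3))
E
python3 fit.py
```

```text
[0.58641549 0.08559748 0.00192967] [[-0.23 -0.02]
 [ 0.08  0.13]
 [-1.08 -0.32]
 [ 0.57  0.03]
 [-0.92 -0.16]
 [-0.3  -0.28]
 [ 0.2   0.28]]
power [0.4484 0.1589 0.0625] [-0.1378  0.0736  0.0625] [0.448 0.159 0.064] [-0.138  0.073  0.064]
tare [0.4487 0.084  0.0625] [-0.1377 -0.0013  0.0625] [0.449 0.084 0.062] [-0.138 -0.001  0.062]
mode [0.4491 0.0098 0.0625] [-0.1375 -0.0755  0.0625] [0.449 0.01  0.063] [-0.138 -0.076  0.063]
tareS [0.451  0.087  0.0625] [-0.1354  0.0017  0.0625] [0.451 0.087 0.062] [-0.136  0.002  0.062]
powerS [0.4516 0.1612 0.0625] [-0.1347  0.0758  0.0625] [0.452 0.161 0.063] [-0.135  0.076  0.063]
modeS [0.451  0.0119 0.0625] [-0.1356 -0.0734  0.0625] [0.451 0.012 0.064] [-0.135 -0.073  0.064]
ltab T top outer front [0.6286 0.2192 0.238 ] [0.0425 0.1335 0.238 ] [0.685 0.256 0.008] [0.099 0.171 0.008]
ltab rear outer [0.6363 0.2194 0.238 ] [0.0502 0.1337 0.238 ] [0.695 0.257 0.005] [0.109 0.171 0.005]
rtab front outer [ 0.5797 -0.048   0.238 ] [-0.007  -0.1336  0.238 ] [ 0.58  -0.048  0.235] [-0.006 -0.134  0.235]
rtab rear [ 0.588  -0.0481  0.238 ] [ 0.0013 -0.1337  0.238 ] [ 0.588 -0.048  0.237] [ 0.002 -0.134  0.237]
toptab front L [0.6151 0.1191 0.254 ] [0.0288 0.0335 0.254 ] [0.617 0.12  0.246] [0.031 0.034 0.246]
toptab rear L [0.6237 0.1187 0.264 ] [0.0373 0.033  0.264 ] [0.623 0.119 0.265] [0.037 0.033 0.265]
toptab rear R [0.6242 0.0507 0.264 ] [ 0.0377 -0.0349  0.264 ] [0.624 0.051 0.264] [ 0.038 -0.035  0.264]
toptab S rearL [0.628 0.119 0.264] [0.0417 0.0333 0.264 ] [0.622 0.121 0.246] [0.036 0.036 0.246]
rtab S [ 0.5784 -0.0443  0.238 ] [-0.0083 -0.1299  0.238 ] [ 0.495 -0.054  0.002] [-0.092 -0.14   0.002]
ltab S [0.6304 0.2209 0.238 ] [0.0442 0.1352 0.238 ] [0.63  0.221 0.238] [0.044 0.135 0.238]
```

send_rows(
  slide=[
    [-20,-30,-60],
    [-50,-70,-90],
    [-442,-604,-100],
    [-442,-604,-100],
    [-442,-604,-100],
    [-442,-604,-100],
    [-442,-604,-100],
    [-442,-604,-100],
    [-442,-604,-100],
    [-442,-604,-100],
    [-442,-604,-100],
    [-442,-604,-100],
    [-442,-604,-100],
    [-442,-604,-100],
    [-442,-604,-100],
    [-442,-604,-100],
    [-442,-604,-100],
    [-442,-604,-100],
    [-442,-604,-100],
    [-442,-604,-100],
  ],
  turn=[-0.1,-0.2,-0.3,-0.4,-0.5,-0.6,-0.7,-0.8,-0.9,-1.0,-1.1,-1.2,-1.3,-1.335,-1.335,-1.335,-1.335,-1.335,-1.335,-1.335],
  grip=[1,1,1,1,1,1,1,1,1,1,1,1,1,1,1,1,1,1,1,1],
  newtons=20,
)

```text
time: 1.77
ee_pos: [0.6322, -0.0314, 0.3301]
tool_rot: [-3.138, -0.008, 0.001]
ft_force: [-1.0, -0.7, -0.0]
gripper_width: 0.0001
```

send_rows(
  slide=[
    [-2,5,30],
    [-2,5,70],
    [-2,5,100],
    [-2,5,120],
    [-2,5,125],
    [-2,5,125],
    [-2,5,125],
  ],
  turn=[0,0,0,0,0,0,0],
  grip=[1,1,1,1,1,1,1],
)

```text
time: 2.35
ee_pos: [0.6306, -0.0363, 0.2062]
tool_rot: [-3.138, -0.008, -0.001]
ft_force: [0.2, 0.5, -0.2]
gripper_width: -0.0001
```

```bash
cat > shot.py <<'E'
import sys
from workcell import env, imaging
from h import *
k=sys.argv[1]
print({a:np.round(b,4) for a,b in env.sense().items() if a in("time","ee_pos","ft_force")})
o=[]
for n,(a,b,c,e) in (("top",(80,256,165,335)),("side",(150,290,200,335))):
    d=imaging.get_image(n); np.savez(f"/tmp/{n}{k}.npz",**d)
    o.append(cv2.resize(d["img"][a:b,c:e,::-1],(400,int(400*(b-a)/(e-c))),interpolation=cv2.INTER_CUBIC))
h=max(x.shape[0] for x in o)
cv2.imwrite(f"pics/s{k}.png",np.hstack([np.pad(x,((0,h-x.shape[0]),(0,0),(0,0))) for x in o]))
E
python3 shot.py 1
```

```text
{'time': np.float64(2.35), 'ee_pos': array([ 0.6306, -0.0363,  0.2062]), 'ft_force': array([ 0.1604,  0.4576, -0.2494])}
```

View pics/s1.png

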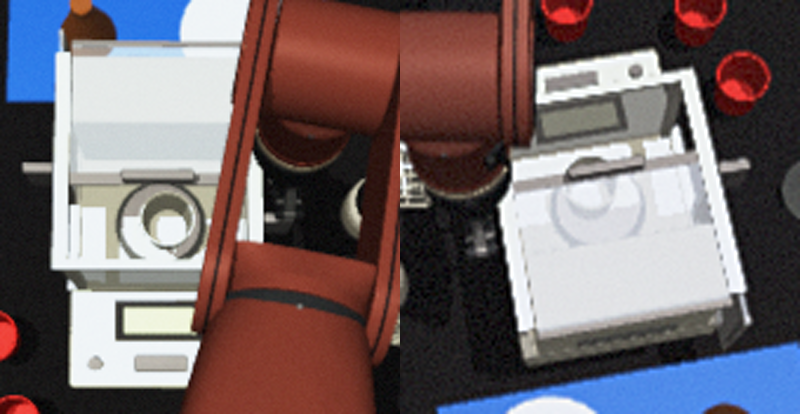

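send_rows(
  slide=[
    [-5,0,0],
    [-10,0,0],
    [-15,0,0],
    [-19,0,0],
    [-23,0,0],
    [-27,0,0],
    [-31,0,0],
    [-35,0,0],
    [-39,0,0],
    [-43,0,0],
    [-47,0,0],
    [-51,0,0],
    [-55,0,0],
    [-58,0,0],
    [-60,0,0],
    [-60,0,0],
  ],
  turn=[0,0,0,0,0,0,0,0,0,0,0,0,0,0,0,0],
  grip=[1,1,1,1,1,1,1,1,1,1,1,1,1,1,1,1],
)

```text
time: 3.78
ee_pos: [0.571, -0.0367, 0.2076]
tool_rot: [-3.138, -0.008, -0.005]
ft_force: [0.6, 0.5, 0.5]
gripper_width: 0.0004
```

send_rows(
  slide=[
    [-2,0,1],
    [-4,0,1],
    [-6,0,1],
    [-8,0,1],
    [-10,0,1],
  ],
  turn=[0,0,0,0,0],
  grip=[1,1,1,1,1],
)

```text
time: 4.2
ee_pos: [0.5609, -0.0369, 0.2065]
tool_rot: [-3.139, -0.008, -0.005]
ft_force: [2.9, -0.4, 1.4]
gripper_width: -0.0002
```

```bash
python3 shot.py 2
```

```text
{'time': np.float64(4.2), 'ee_pos': array([ 0.5609, -0.0369,  0.2065]), 'ft_force': array([ 2.8891, -0.4116,  1.4391])}
```

View pics/s2.png

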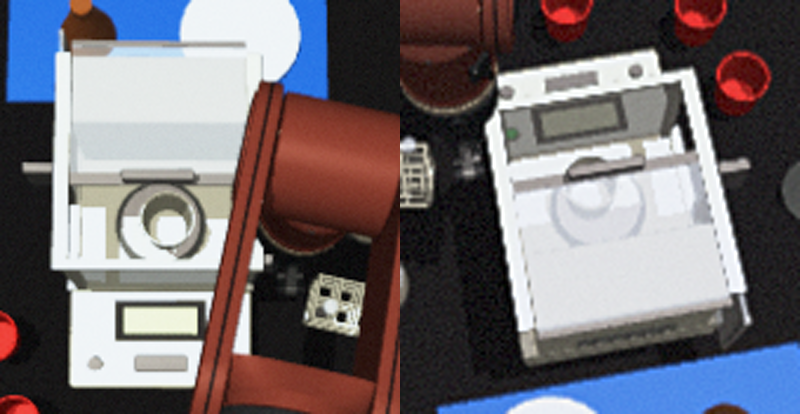

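send_rows(
  slide=[
    [-1.5,0,0],
    [-3,0,0],
    [-4.5,0,0],
  ],
  turn=[0,0,0],
  grip=[1,1,1],
)

```text
time: 4.55
ee_pos: [0.556, -0.0368, 0.2064]
tool_rot: [-3.138, -0.008, -0.004]
ft_force: [1.3, -0.2, 0.6]
gripper_width: -0.0002
```

send_rows(
  slide=[
    [-1,0,0],
    [-2,0,0],
  ],
  turn=[0,0],
  grip=[1,1],
)

```text
time: 4.72
ee_pos: [0.5543, -0.0368, 0.2065]
tool_rot: [-3.138, -0.008, -0.006]
ft_force: [7.4, 0.7, -2.4]
gripper_width: 0.0
```

send_rows(
  slide=[
    [-1,0,0],
    [-2,0,0],
  ],
  turn=[0,0],
  grip=[1,1],
)

```text
time: 4.88
ee_pos: [0.5542, -0.0368, 0.2066]
tool_rot: [-3.138, -0.008, -0.014]
ft_force: [14.1, 0.4, -6.0]
gripper_width: -0.0001
```

send_rows(
  slide=[
    [5,0,0],
    [20,0,0],
    [30,0,-20],
    [30,0,-60],
    [30,0,-100],
    [45,-20,-120],
    [65,-55,-120],
    [90,-90,-120],
    [106,-122,-120],
    [106,-122,-120],
    [106,-122,-120],
  ],
  turn=[0,0,0,0,0,0,0,0,0,0,0],
  grip=[1,1,1,1,1,1,1,1,1,1,1],
)

```text
time: 5.8
ee_pos: [0.6584, 0.0873, 0.3265]
tool_rot: [-3.139, -0.013, -0.009]
ft_force: [-0.4, 0.7, -1.1]
gripper_width: -0.0002
```

```bash
python3 shot.py 3
```

```text
{'time': np.float64(5.8), 'ee_pos': array([0.6584, 0.0873, 0.3265]), 'ft_force': array([-0.4088,  0.6845, -1.1225])}
```

View pics/s3.png

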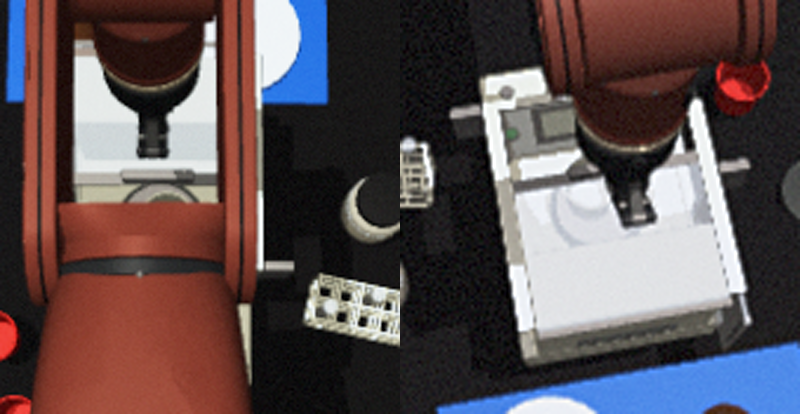

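send_rows(
  slide=[
    [3,2,30],
    [3,2,50],
    [3,2,62],
    [3,2,68],
    [3,2,72],
    [3,2,72],
    [3,2,72],
  ],
  turn=[0,0,0,0,0,0,0],
  grip=[1,1,1,1,1,1,1],
)

```text
time: 6.48
ee_pos: [0.662, 0.0829, 0.2566]
tool_rot: [-3.139, -0.007, -0.014]
ft_force: [-0.5, 0.2, 0.4]
gripper_width: -0.0
```

send_rows(
  slide=[
    [-5,0,2],
    [-10,0,2],
    [-14,0,2],
    [-18,0,2],
    [-22,0,2],
    [-26,0,2],
    [-30,0,2],
    [-34,0,2],
    [-38,0,2],
    [-42,0,2],
    [-46,0,2],
    [-50,0,2],
  ],
  turn=[0,0,0,0,0,0,0,0,0,0,0,0],
  grip=[1,1,1,1,1,1,1,1,1,1,1,1],
)

```text
time: 7.48
ee_pos: [0.6119, 0.0828, 0.2545]
tool_rot: [-3.139, -0.007, -0.015]
ft_force: [2.4, 1.6, 1.0]
gripper_width: -0.0
```

```bash
python3 shot.py 4
```

```text
{'time': np.float64(7.4833), 'ee_pos': array([0.6119, 0.0828, 0.2545]), 'ft_force': array([2.4249, 1.6163, 1.0152])}
```

View pics/s4.png

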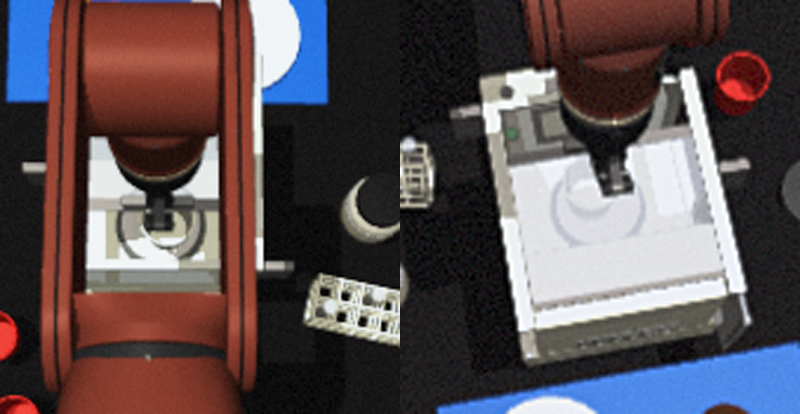

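The pane is moving with the fingers: its tab at top (150,200), about 65 px short of the front frame. I keep pushing.

send_rows(
  slide=[
    [-4,0,0],
    [-8,0,0],
    [-12,0,0],
    [-16,0,0],
    [-20,0,0],
    [-24,0,0],
    [-27,0,0],
    [-30,0,0],
  ],
  turn=[0,0,0,0,0,0,0,0],
  grip=[1,1,1,1,1,1,1,1],
)

```text
time: 8.25
ee_pos: [0.5811, 0.0826, 0.2542]
tool_rot: [-3.139, -0.007, -0.014]
ft_force: [1.3, 0.8, 1.4]
gripper_width: -0.0005
```

```bash
python3 shot.py 5
```

```text
{'time': np.float64(8.25), 'ee_pos': array([0.5811, 0.0826, 0.2542]), 'ft_force': array([1.3216, 0.7674, 1.4152])}
```

View pics/s5.png

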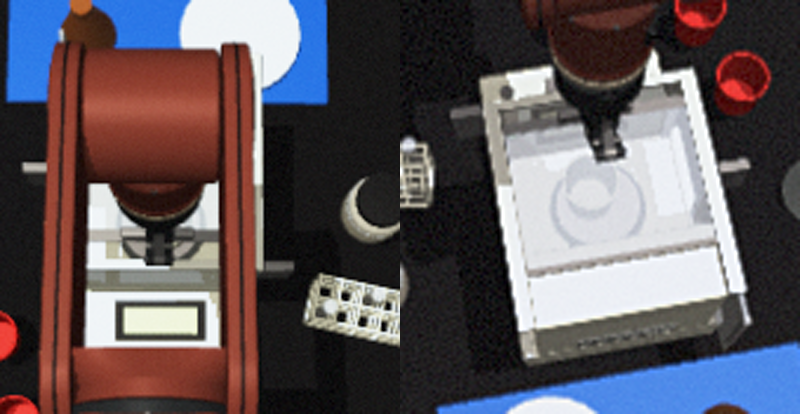

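send_rows(
  slide=[
    [-2.5,0,0],
    [-5,0,0],
    [-7.5,0,0],
    [-10,0,0],
  ],
  turn=[0,0,0,0],
  grip=[1,1,1,1],
)

```text
time: 8.68
ee_pos: [0.5707, 0.0825, 0.254]
tool_rot: [-3.139, -0.007, -0.012]
ft_force: [1.3, 0.2, 1.8]
gripper_width: 0.0002
```

send_rows(
  slide=[
    [-1.5,0,0],
    [-3,0,0],
  ],
  turn=[0,0],
  grip=[1,1],
)

```text
time: 8.85
ee_pos: [0.5675, 0.0824, 0.254]
tool_rot: [-3.139, -0.008, -0.013]
ft_force: [2.0, 1.2, 1.6]
gripper_width: -0.0001
```

send_rows(
  slide=[
    [-1.5,0,0],
    [-3,0,0],
  ],
  turn=[0,0],
  grip=[1,1],
)

```text
time: 9.02
ee_pos: [0.5644, 0.0824, 0.254]
tool_rot: [-3.139, -0.007, -0.013]
ft_force: [2.2, 0.2, 1.1]
gripper_width: 0.0001
```

send_rows(
  slide=[
    [-1.5,0,0],
    [-3,0,0],
  ],
  turn=[0,0],
  grip=[1,1],
)

```text
time: 9.18
ee_pos: [0.5634, 0.0824, 0.2543]
tool_rot: [-3.139, -0.007, -0.022]
ft_force: [14.8, 1.2, -5.5]
gripper_width: -0.0
```

send_rows(
  slide=[
    [-1.5,0,0],
    [-3,0,0],
  ],
  turn=[0,0],
  grip=[1,1],
)

```text
time: 9.35
ee_pos: [0.5632, 0.0824, 0.2547]
tool_rot: [-3.139, -0.007, -0.033]
ft_force: [17.8, 1.1, -5.8]
gripper_width: 0.0001
```

send_rows(
  slide=[
    [-1.5,0,0],
    [-2,0,0],
  ],
  turn=[0,0],
  grip=[1,1],
)

```text
time: 9.52
ee_pos: [0.5633, 0.0822, 0.2551]
tool_rot: [-3.139, -0.006, -0.042]
ft_force: [11.8, 1.0, -3.5]
gripper_width: -0.0
```

send_rows(
  slide=[
    [5,0,0],
    [20,0,-5],
    [25,0,-40],
    [25,0,-75],
    [50,-30,-80],
    [80,-65,-80],
    [107,-100,-80],
    [107,-126,-80],
    [107,-126,-80],
    [107,-126,-60],
    [106,-126,-30],
    [106,-126,0],
    [105,-126,30],
    [105,-126,47],
    [105,-126,47],
    [105,-126,47],
  ],
  turn=[0,0,0,0,0,0,0,0,0,0,0,0,0,0,0,0],
  grip=[1,1,1,1,1,1,1,1,1,1,1,1,1,1,1,1],
)

```text
time: 10.85
ee_pos: [0.6678, 0.2083, 0.2096]
tool_rot: [-3.14, -0.006, -0.036]
ft_force: [-0.9, -0.7, -0.1]
gripper_width: 0.0001
```

```bash
python3 shot.py 6
```

```text
{'time': np.float64(10.85), 'ee_pos': array([0.6678, 0.2083, 0.2096]), 'ft_force': array([-0.8819, -0.7   , -0.118 ])}
```

View pics/s6.png

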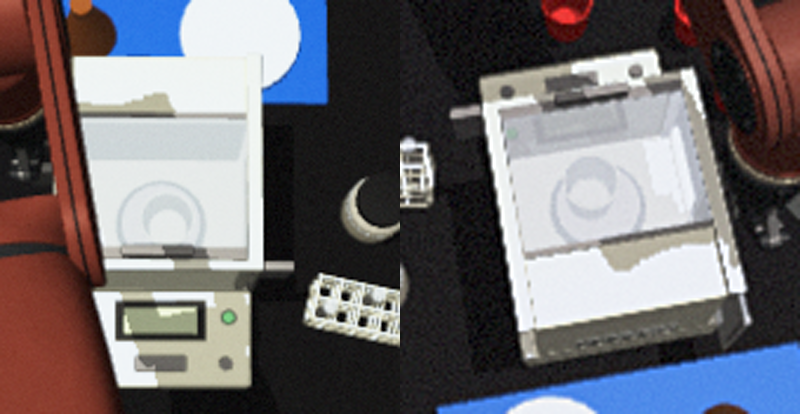

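send_rows(
  slide=[
    [-4,0,0],
    [-9,0,0],
    [-14,0,0],
    [-18,0,0],
    [-22,0,0],
    [-27,0,0],
    [-32,0,0],
    [-37,0,0],
    [-42,0,0],
    [-47,0,0],
    [-52,0,0],
    [-57,0,0],
    [-62,0,0],
    [-67,0,0],
    [-72,0,0],
    [-77,0,0],
    [-82,0,0],
    [-87,0,0],
    [-92,0,0],
    [-95,0,0],
  ],
  turn=[0,0,0,0,0,0,0,0,0,0,0,0,0,0,0,0,0,0,0,0],
  grip=[1,1,1,1,1,1,1,1,1,1,1,1,1,1,1,1,1,1,1,1],
)

```text
time: 12.62
ee_pos: [0.5742, 0.2084, 0.2105]
tool_rot: [-3.138, -0.006, -0.045]
ft_force: [1.4, 0.1, 2.0]
gripper_width: -0.0
```

send_rows(
  slide=[
    [-2,0,0],
    [-4,0,0],
    [-6,0,0],
  ],
  turn=[0,0,0],
  grip=[1,1,1],
)

```text
time: 12.87
ee_pos: [0.5681, 0.2084, 0.2104]
tool_rot: [-3.138, -0.006, -0.046]
ft_force: [1.9, -0.6, 1.2]
gripper_width: 0.0003
```

send_rows(
  slide=[
    [-2,0,0],
    [-4,0,0],
    [-6,0,0],
  ],
  turn=[0,0,0],
  grip=[1,1,1],
)

```text
time: 13.12
ee_pos: [0.5619, 0.2084, 0.2102]
tool_rot: [-3.138, -0.006, -0.045]
ft_force: [1.4, 0.2, 2.6]
gripper_width: -0.0001
```

send_rows(
  slide=[
    [-1.5,0,0],
    [-3,0,0],
    [-4.5,0,0],
  ],
  turn=[0,0,0],
  grip=[1,1,1],
)

```text
time: 13.37
ee_pos: [0.5573, 0.2084, 0.21]
tool_rot: [-3.138, -0.006, -0.045]
ft_force: [0.7, 1.2, 0.9]
gripper_width: 0.0
```

send_rows(
  slide=[
    [-1.5,0,0],
    [-3,0,0],
  ],
  turn=[0,0],
  grip=[1,1],
)

```text
time: 13.53
ee_pos: [0.5544, 0.2084, 0.21]
tool_rot: [-3.138, -0.006, -0.047]
ft_force: [8.1, -0.2, -0.6]
gripper_width: 0.0
```

send_rows(
  slide=[
    [-1,0,0],
    [-2,0,0],
  ],
  turn=[0,0],
  grip=[1,1],
)

```text
time: 13.7
ee_pos: [0.5544, 0.2083, 0.2102]
tool_rot: [-3.138, -0.006, -0.055]
ft_force: [12.5, 1.0, -4.2]
gripper_width: 0.0001
```

send_rows(
  slide=[
    [5,0,0],
    [20,0,-5],
    [28,0,-40],
    [28,0,-75],
    [28,0,-115],
    [15,30,-115],
    [-10,60,-115],
    [-45,90,-115],
    [-80,123,-115],
    [-105,123,-115],
    [-105,123,-100],
    [-106,123,-70],
    [-107,123,-35],
    [-108,123,0],
    [-109,123,35],
    [-109,123,60],
    [-109,123,80],
    [-109,123,86],
    [-109,123,86],
    [-109,123,86],
  ],
  turn=[0,0,0,0,0,0,0,0,0,0,0,0,0,0,0,0,0,0,0,0],
  grip=[1,1,1,1,1,1,1,1,1,1,1,1,1,1,1,1,1,1,1,1],
)

```text
time: 15.37
ee_pos: [0.4491, 0.0853, 0.1206]
tool_rot: [-3.137, -0.006, -0.054]
ft_force: [-0.1, 0.2, 0.3]
gripper_width: -0.0002
```

```bash
python3 shot.py 7
```

```text
{'time': np.float64(15.3667), 'ee_pos': array([0.4491, 0.0853, 0.1206]), 'ft_force': array([-0.1002,  0.1907,  0.314 ])}
```

View pics/s7.png

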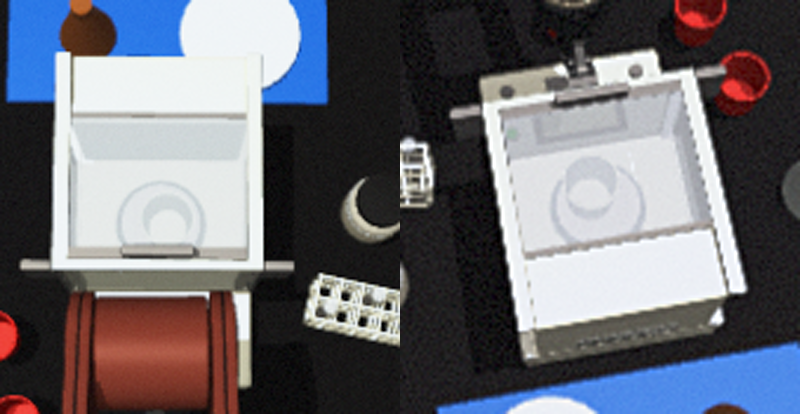

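send_rows(
  slide=[
    [-1,0,15],
    [-2,0,30],
    [-3,0,42],
    [-3,0,50],
    [-3,0,52],
    [-3,0,53],
    [-3,0,53],
  ],
  turn=[0,0,0,0,0,0,0],
  grip=[1,1,1,1,1,1,1],
)

```text
time: 16.05
ee_pos: [0.4499, 0.0855, 0.0696]
tool_rot: [-3.137, -0.006, -0.061]
ft_force: [0.3, 0.1, 0.3]
gripper_width: 0.0002
```

send_rows(
  slide=[
    [0,0,1],
    [0,0,2],
    [0,0,3],
    [0,0,4],
  ],
  turn=[0,0,0,0],
  grip=[1,1,1,1],
)

```text
time: 16.38
ee_pos: [0.4503, 0.0855, 0.0658]
tool_rot: [-3.137, -0.006, -0.062]
ft_force: [-0.1, 0.0, -0.2]
gripper_width: 0.0
```

send_rows(
  slide=[
    [-1,0,1],
    [-1,0,2],
    [-1,0,3],
    [-1,0,4],
  ],
  turn=[0,0,0,0],
  grip=[1,1,1,1],
)

```text
time: 16.72
ee_pos: [0.4495, 0.0855, 0.0617]
tool_rot: [-3.137, -0.006, -0.062]
ft_force: [0.2, -0.2, 0.9]
gripper_width: -0.0001
```

send_rows(
  slide=[
    [0,0,1],
    [0,0,2],
  ],
  turn=[0,0],
  grip=[1,1],
)

```text
time: 16.88
ee_pos: [0.4498, 0.0856, 0.0598]
tool_rot: [-3.137, -0.006, -0.062]
ft_force: [-0.7, -0.7, 1.5]
gripper_width: -0.0001
```

send_rows(
  slide=[
    [0,0,1],
    [0,0,2],
  ],
  turn=[0,0],
  grip=[1,1],
)

```text
time: 17.05
ee_pos: [0.45, 0.0855, 0.0579]
tool_rot: [-3.137, -0.006, -0.063]
ft_force: [-0.7, -0.4, 3.2]
gripper_width: 0.0001
```

send_rows(
  slide=[
    [0,0,1],
    [0,0,2],
  ],
  turn=[0,0],
  grip=[1,1],
)

```text
time: 17.22
ee_pos: [0.4505, 0.0855, 0.0572]
tool_rot: [-3.137, -0.006, -0.063]
ft_force: [-9.2, -0.5, 22.5]
gripper_width: 0.0001
```

send_rows(
  slide=[
    [0,0,1],
    [0,0,1.5],
  ],
  turn=[0,0],
  grip=[1,1],
)

```text
time: 17.38
ee_pos: [0.4505, 0.0856, 0.0571]
tool_rot: [-3.138, -0.007, -0.061]
ft_force: [-11.1, -1.0, 23.5]
gripper_width: 0.0004
```

send_rows(
  slide=[
    [0,0,-3],
    [0,0,-8],
    [0,0,-20],
    [0,0,-45],
    [0,0,-80],
    [0,0,-110],
    [-10,0,-140],
    [-30,0,-170],
    [-30,40,-200],
    [-30,80,-220],
    [-30,120,-230],
    [-30,160,-230],
    [-30,200,-230],
    [-30,240,-230],
    [-30,270,-230],
    [-30,300,-230],
    [-30,300,-230],
    [-30,300,-230],
  ],
  turn=[0,0,0,0,0,0,0,0,0,0,0,0,0,0,0,0,0,0],
  grip=[1,1,1,1,1,1,1,1,1,1,1,1,1,1,1,1,1,1],
)

```text
time: 18.88
ee_pos: [0.4124, -0.2165, 0.2842]
tool_rot: [-3.137, -0.002, -0.06]
ft_force: [-0.5, 1.5, -0.6]
gripper_width: 0.0
```

```bash
python3 shot.py 8; python3 - <<'E'
from h import *
for n,P in(("top",None),("side",None)):
    a=load(n+"0")["img"];b=load(n+"8")["img"]
from fit import W,inv,P
d=load("top8")
cv2.imwrite("pics/full8.png",cv2.resize(d["img"][:,:,::-1],(800,600)))
E
```

```text
{'time': np.float64(18.8833), 'ee_pos': array([ 0.4124, -0.2165,  0.2842]), 'ft_force': array([-0.5383,  1.543 , -0.5977])}
```

View pics/s8.png

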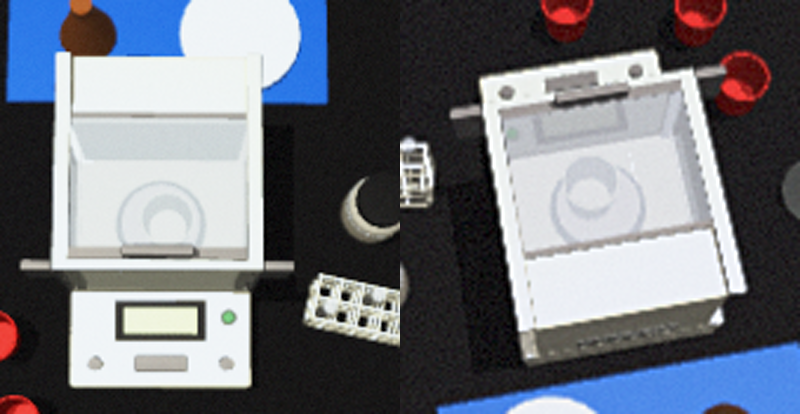

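View pics/full8.png

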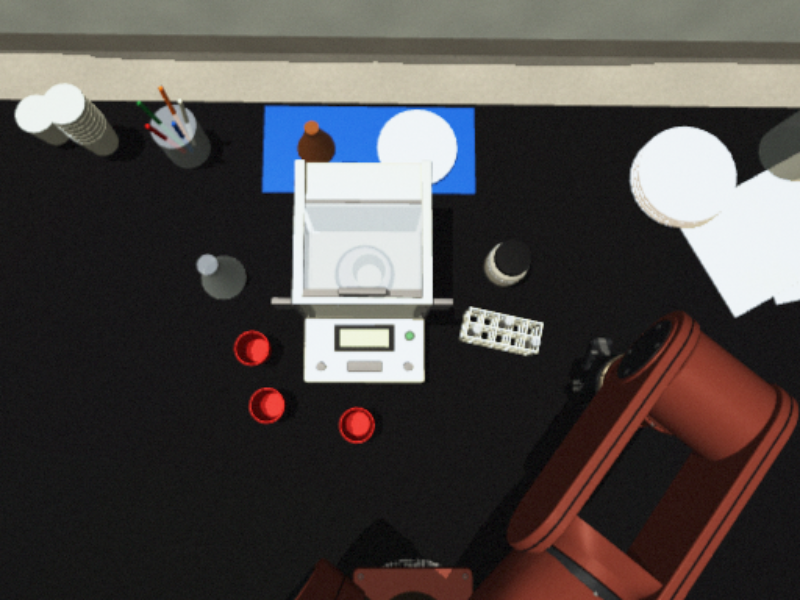

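```bash
python3 -c "
from workcell import env
print(env.finish_job()); print(env.sense()['time'])"
```

```text
the job is handed in; nothing more can be done
None
the job is handed in; nothing more can be done
```

The draught shield is shut, the tare key has been pressed and released, and the job is handed in. I finished at about 19 s of the 54 s allowed. Handing in gave no verdict, so everything below comes from my own readings and pictures.

- **Doors and pane:** I pushed the right door, then the top pane, then the left door with the closed fingertips. Each stopped against something firm, and the highest force I read was 18 N. The two side doors stopped with the fingertips at almost the same place (x = 0.5542 and 0.5544 m). In the last pictures both door tabs line up at the front, and the top pane's tab is at the front edge.
- **Tare key:** The key gave way over about 4 mm with a spring force rising to 3 N. It then stopped hard at about 23 N, which I took as fully down. I then lifted straight up, and in the last picture the key appears to be up again.
- **Everything else:** In the final pictures the cup, flask, jar and rack look unmoved and the arm is clear of everything. I never touched the round keys. I judged the objects' positions by eye against the first pictures and did not measure them.

The tool leaned about 2° from pushing against the stops; this made no difference to the job. No check failed or disagreed beyond the 2–3 mm difference between the two cameras.

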